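# Unstack the pigment counter's containers onto their display stands

## Robot

A 6-joint arm with a two-finger parallel gripper is mounted at the origin on the work surface. World frame = base frame: x ahead of the robot, y to its left, z up, the work surface at z = 0. Lengths are in mm, angles in rad, forces in N, time in s.
With the tool pointing down it reaches from about 350 to 975 mm from the base axis. Payload 4.9 kg.
Tool frame: the origin (TCP) lies midway between the tips of the shut fingers; the grasp point (between the pads) lies 19 mm behind it (r.pinch_z is the distance from the TCP to the grasp point, in mm); z points along the fingers, y is the line along which they close (so a half turn about z gives the same grasp; the last joint's range is limited). The gripper opens to 85 mm and grips with 20 to 120 N. Pads are 22 mm wide; open, the fingers measure 114 mm over their backs; the gripper's body (76 mm by 85 mm) begins 54 mm behind the grasp point. The pads swing forward as they close: fully open they stand 13 mm farther back than shut.
Start: joints at [1.179, 0.053, 1.613, -0, 1.476, -0.119], TCP at [168.383, 601.871, 197.704] pointing down, gripper open.
Joint ranges: [-3.01, 3.01], [-1.01, 2.22], [0.06, 2.58], [-1.02, 4.17], [0.09, 2.62], [-3.14, 3.14]. Speed limits (rad/s): [2.57, 2.57, 3.14, 3.14, 3.14, 3.14].

## Interface

Orientations are given as a unit quaternion [x, y, z, w].
In Python, from workcell import r gives the robot as it stands.
- The arm moves only by the tool carry_out, never from a script. Its argument "increments" is a list of rows, each an object with "fingers": the opening, from 0 (shut) to 1 (fully open); "dp": the shift along the tool's x, y, z in m, a list of three; "spin": the turn about the tool's z in rad. A call has exactly 5 rows; each row shifts and turns the commanded pose from where the row before left it, along the tool's axes as they then stand; what a row does not reach is not made up. A row lasts 1/8 s, in which the tool goes at most 62.5 mm and 10.7 degrees, less where a joint would pass 70% of its speed; a pose out of reach is approached as far as the arm can. A call with a gripper value outside its range is refused whole. The fingers move at their own pace and stop on an object; the grip force is fixed at half the most. Time passes only in rows, so rows that do not move let the fingers close, or fill a call up. It gives the time, the measured TCP pose, the force, the opening and the grip force at its end, in the units of the state.
- r.observe(): the state, without advancing time (a new reading comes with each control period).
- r.get_image(name): name is "scene" or "top" or "wrist"; returns (picture, depth): 480x640x3 uint8, red, green, blue; 480x640 float32, mm along the optical axis (not along the pixel's ray), 0 where there is no reading.
- r.get_calibration(name): a dict with "K" (3x3 intrinsics, pixels), "rvec" (rotation vector, rad) and "tvec" (3), from world to camera coordinates, as OpenCV has them. Camera axes: x right, y down, z forward; pixel columns grow to the right and rows downward; lengths in mm; the calibration is good to about 2 mm. A picture is of the moment at which its call begins: read the wrist's pose just before it. get_calibration takes no time and is no camera call; for the wrist camera it gives the pose at the moment of the call.
- r.close_job(): hands the job in; it is judged then, once.
The state is a dict: "t": time; "q": joint angles; "qd": joint speeds; "joint_efforts": joint torques, N m; "position": TCP position; "ee_rot": TCP orientation; "ft_force": force on the tool from outside, world axes, zero at the start; "torque": the same for the moment, N m; "width": finger opening in mm; "gripper_force": force on a finger pad.
Only numpy, scipy, OpenCV 4.12 (cv2) and the standard library are available. Lean on these libraries where they do the work, as an engineer would, in place of code of your own. Each camera call takes 0.05 s, during which the arm holds its last target. There are 200 camera calls.

## Task

The containers for the display have been left piled on the dark wooden case. Take the pile apart from the top and set each container gently, upright, on the wooden stand whose recess has its own shape - the square bottle, the round tin, the hexagonal jar and last the case itself - so that each sits flat on the floor of its recess, inside the rim. Tip nothing over, and leave the two glass-stoppered pigment jars standing where they are.

Things in the scene. Friction and masses are not known exactly. Their poses are not given: they have to be found in the camera images.
- wood_case: Closed dark wooden case with a brass clasp on one short end, solid block 150 (x) x 60 (y) x 40 (z) mm, about 0.35 kg, lid fixed shut. Stands on the table and carries the pile. Origin: centre of its underside; x along its length, z up.
- round_tin: Round aluminium tin, diameter 50 mm, height 50 mm, about 0.12 kg, flat top. Stands on the case, 40 mm from its middle towards one end (either end). Origin: centre of its underside, z up.
- hex_jar: White hexagonal porcelain jar with straight sides, 46 mm across flats (53 mm across corners), height 50 mm, about 0.16 kg, flat top. Stands on the case, 40 mm from its middle towards the end opposite the tin. Origin: centre of its underside, z up; the flats face its x axis and every 60 degrees from it.
- square_bottle: Square amber glass bottle with a black square cap as wide as the body, 34 x 34 mm, height 44 mm, about 0.08 kg. Stands on top of either the tin or the jar. Origin: centre of its underside, z up, x and y square to its sides.
- case_stand: Long rectangular wooden stand for the case, recess 174 (x) x 84 (y) mm, x along its length. Fixed to the table. Origin: centre of its underside, z up. Floor of the recess 5 mm above the table, rim 7 mm wide, rim top 11 mm above the table.
- round_stand: Round wooden stand for the tin, recess 70 mm in diameter. Fixed to the table. Origin: centre of its underside, z up. Floor of the recess 5 mm above the table, rim 7 mm wide, rim top 11 mm above the table.
- hex_stand: Hexagonal wooden stand for the hexagonal jar, recess 66 mm across flats; flats face its x axis and every 60 degrees from it. Fixed to the table. Origin: centre of its underside, z up. Floor of the recess 5 mm above the table, rim 7 mm wide, rim top 11 mm above the table.
- square_stand: Square wooden stand for the square bottle, recess 54 x 54 mm, square to its x and y. Fixed to the table. Origin: centre of its underside, z up. Floor of the recess 5 mm above the table, rim 7 mm wide, rim top 11 mm above the table.
- blue_jar: Loose jar of blue pigment with a glass stopper, diameter 42 mm, height 75 mm, stands beyond the small stands. Bystander: to be left alone. Origin: centre of its underside, z up.
- ochre_jar: Loose jar of ochre pigment with a glass stopper, diameter 42 mm, height 75 mm, stands near the robot, to its left of centre. Bystander: to be left alone. Origin: centre of its underside, z up.

How it is judged (in metres and radians):
At the end, for the whole second after the job is handed in: Each of the four containers stands upright (within 0.08 rad) and at rest on the floor of the recess of its own stand: underside less than 9 mm above the table, centre within 18 mm of the stand's centre. The two pigment jars are within 30 mm of where they began and upright (horizontal distance between wood_case and case_stand below 0.018 m and height (world z) of each of wood_case, round_tin, hex_jar, square_bottle below 0.009 m and angle between each of wood_case, round_tin, hex_jar, square_bottle's own z axis and vertical below 0.08 rad and linear speed of each of wood_case, round_tin, hex_jar, square_bottle below 0.01 m/s and horizontal distance between round_tin and round_stand below 0.018 m and horizontal distance between hex_jar and hex_stand below 0.018 m and horizontal distance between square_bottle and square_stand below 0.018 m and distance of each of blue_jar, ochre_jar from where it was at the start of the episode below 0.03 m and angle between each of blue_jar, ochre_jar's own z axis and vertical below 0.2 rad); the robot touches nothing.
It fails at once if the case is lifted (more than 12 mm) before the other three containers are on their stands (height (world z) of wood_case above 0.012 m and (horizontal distance between round_tin and round_stand above 0.018 m or height (world z) of any of round_tin, hex_jar, square_bottle above 0.015 m or horizontal distance between hex_jar and hex_stand above 0.018 m or horizontal distance between square_bottle and square_stand above 0.018 m)).
It fails at once if a container is tipped over (leans more than 0.7 rad) (angle between any of wood_case, round_tin, hex_jar, square_bottle's own z axis and vertical above 0.7 rad).
It fails at once if a container is dropped onto its stand instead of set down (still faster than 0.45 m/s when less than 30 mm above the table, over its stand) ((horizontal distance between wood_case and case_stand below 0.05 m and height (world z) of wood_case below 0.03 m and linear speed of wood_case above 0.45 m/s) or (horizontal distance between round_tin and round_stand below 0.05 m and height (world z) of round_tin below 0.03 m and linear speed of round_tin above 0.45 m/s) or (horizontal distance between hex_jar and hex_stand below 0.05 m and height (world z) of hex_jar below 0.03 m and linear speed of hex_jar above 0.45 m/s) or (horizontal distance between square_bottle and square_stand below 0.05 m and height (world z) of square_bottle below 0.03 m and linear speed of square_bottle above 0.45 m/s)).
It fails at once if one of the two pigment jars is pushed more than 30 mm or knocked over (distance of any of blue_jar, ochre_jar from where it was at the start of the episode above 0.03 m or angle between any of blue_jar, ochre_jar's own z axis and vertical above 0.5 rad).
It also fails if it takes over 118 s, if anything falls off the work surface, if the arm or the gripper's body presses on something with over 40 N, if the wrist force passes 120 N, or if a joint passes its speed limit or range.

## Working session

There is one attempt and no reset: what is moved stays moved. The work goes in short steps, Python scripts to look and compute and a tool call to move; the robot and the scene stay as the last step left them, time stands still between calls to the robot, and variables do not carry over. Pictures are saved under pics/ and viewed, at most 14 in all, crops included, and the job is handed in when it is done.

Besides the shell and the picture viewer there is one more tool, called after "Call:" as a command line: name --argument value ..., lists and objects as JSON in quotes. carry_out: Moves the arm, as the interface text tells. Its arguments: {"type":"object","properties":{"increments":{"type":"array","items":{"type":"object","properties":{"fingers":{"type":"number"},"dp":{"type":"array","items":{"type":"number"}},"spin":{"type":"number"}}}}},"required":["increments"]}

```bash
ls; mkdir -p pics
python3 - <<'E'
from workcell import r
import cv2,numpy as np
for n in("scene","top"):
    im,d=r.get_image(n);c=r.get_calibration(n)
    cv2.imwrite(f"pics/{n}0.png",im[:,:,::-1]);np.savez(f"{n}0.npz",im=im,d=d,**{k:np.array(c[k]) for k in("K","rvec","tvec")})
    print(n,c)
s=r.observe();print(s, r.pinch_z)
E
```

```text
pics
scene {'K': array([[536.67040497,   0.        , 321.82424082],
       [  0.        , 536.67040497, 239.01352774],
       [  0.        ,   0.        ,   1.        ]]), 'rvec': array([ 1.75419185,  1.58577527, -0.7637953 ]), 'tvec': array([ -34.3779073 , -304.39433305, 1574.52357792])}
top {'K': array([[545.86183183,   0.        , 322.04768637],
       [  0.        , 545.86183183, 226.29862077],
       [  0.        ,   0.        ,   1.        ]]), 'rvec': array([ 2.1550709 , -2.18660532,  0.11749504]), 'tvec': array([  -7.72905449,  605.35222528, 1292.51413424])}
{'t': 0.1, 'q': array([ 1.17903261e+00,  5.33099352e-02,  1.61415375e+00,  1.62802461e-05,
        1.47602657e+00, -1.18995342e-01]), 'qd': array([-0.00057112, -0.00202209, -0.00339335,  0.00018364,  0.00167592,
       -0.00124703]), 'joint_efforts': array([ 2.15802015e-04, -3.94904959e+01, -3.71363354e+01, -8.19450543e-05,
        3.98740885e-03, -6.39597431e-06]), 'position': array([168.12276191, 601.30664677, 196.57595362]), 'ee_rot': array([ 1.35962485e-01,  9.90713532e-01, -9.15978815e-04, -2.47518337e-04]), 'ft_force': array([ 0.38386641, -0.55927627, -0.1705531 ]), 'torque': array([-0.02812922, -0.0101544 , -0.01267934]), 'gripper_force': 0.0, 'width': 85.41444308248344} 18.700000000000003
```

View pics/top0.png

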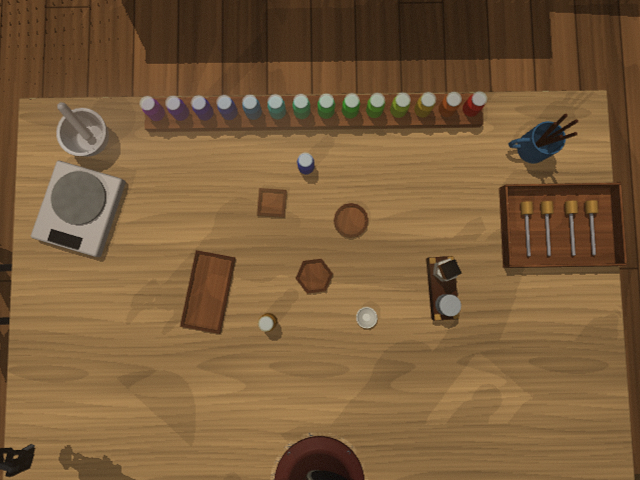

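View pics/scene0.png

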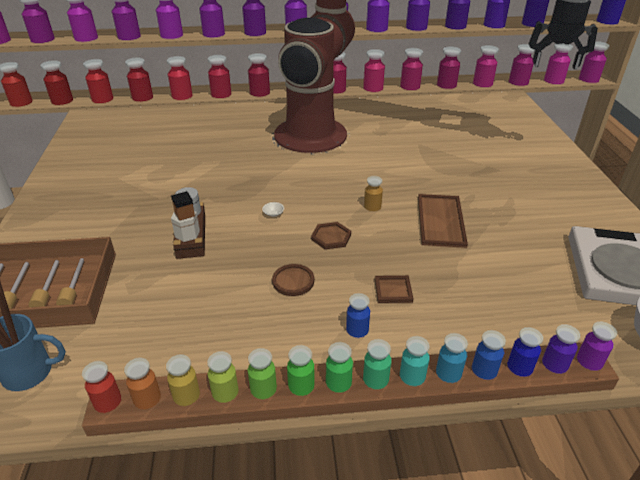

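Top view: stands at case (208,292), hex (314,276), round (351,220), square (272,203). The pile is at (444,290), with the bottle (446,268) on the hex jar at the far end and the tin (449,305) at the near end. There is also a loose white bowl at (367,317). The scene view confirms this.

```bash
cat > h.py <<'E'
import numpy as np,cv2
def load(n):
    z=np.load(n);return z['im'],z['d'],dict(K=z['K'],rvec=z['rvec'],tvec=z['tvec'])
def ray(c,uv,z):
    R=cv2.Rodrigues(np.array(c['rvec'],float))[0];t=np.array(c['tvec'],float).ravel()
    uv=np.asarray(uv,float).reshape(-1,2)
    d=np.c_[uv,np.ones(len(uv))]@np.linalg.inv(c['K']).T@R
    o=-R.T@t
    return (o+d*((z-o[2])/d[:,2])[:,None])[:,:2]
def cloud(d,c):
    R=cv2.Rodrigues(np.array(c['rvec'],float))[0];t=np.array(c['tvec'],float).ravel()
    v,u=np.mgrid[:d.shape[0],:d.shape[1]]
    p=np.stack([u,v,np.ones_like(u)],-1)@np.linalg.inv(c['K']).T*d[...,None]
    return (p-t)@R
def rect(p):
    (c,s,a)=cv2.minAreaRect(np.float32(p).reshape(-1,1,2));return np.round(c,1),np.round(s,1),round(a,1)
E
python3 - <<'E'
from h import *
im,d,c=load('top0.npz');P=cloud(d,c);Z=P[...,2]
print('table z',np.median(Z[340:400,200:500]))
for n,(x0,y0,x1,y1) in dict(case=(170,240,245,345),hex=(290,250,340,300),rnd=(328,198,375,245),sq=(250,180,296,225)).items():
    hsv=cv2.cvtColor(im,cv2.COLOR_RGB2HSV)[y0:y1,x0:x1]
    g=im[y0:y1,x0:x1,1]; _,m=cv2.threshold(g,0,255,cv2.THRESH_BINARY_INV+cv2.THRESH_OTSU)
    cs,_=cv2.findContours(m,0,1);k=max(cs,key=cv2.contourArea).reshape(-1,2)+[x0,y0]
    w=ray(c,k,11);print(n,rect(w),cv2.minEnclosingCircle(np.float32(w)), np.round(ray(c,cv2.approxPolyDP(k.reshape(-1,1,2),4,True),11)).tolist() if n=='hex' else '')
# pile
x0,y0,x1,y1=420,245,470,330
for lo,hi in((120,150),(80,100),(30,50)):
    m=np.zeros(Z.shape,np.uint8);m[y0:y1,x0:x1]=((Z>lo)&(Z<hi))[y0:y1,x0:x1]
    nn,lab,st,ce=cv2.connectedComponentsWithStats(m)
    for i in range(1,nn):
        if st[i,4]>20:
            q=P[lab==i];print(lo,st[i],np.median(q[:,2]),rect(q[:,:2]))
cv2.imwrite('pics/pile0.png',cv2.resize(im[235:335,330:480,::-1],None,fx=5,fy=5,interpolation=cv2.INTER_CUBIC))
# bystanders, tall obstacles
m=((Z>15)&(Z<200)).astype(np.uint8);nn,lab,st,ce=cv2.connectedComponentsWithStats(m)
for i in range(1,nn):
    if st[i,4]>40:print(st[i],np.round(P[lab==i].max(0)),np.round(P[lab==i].min(0)))
E
```

```text
table z 0.24410003351590315
case (array([451.1, 263. ]), array([104.8, 191.8]), 78.9) ((451.55780029296875, 264.2789611816406), 106.4404296875) 
hex (array([486.,   4.]), array([83.9, 90.3]), 65.8) ((484.5574951171875, 3.660175323486328), 46.978553771972656) [[523.0, 31.0], [472.0, 44.0], [445.0, 22.0], [446.0, -24.0], [485.0, -42.0], [527.0, -15.0]]
rnd (array([620.8, -88.2]), array([85.5, 86. ]), 44.1) ((619.7866821289062, -86.06033325195312), 45.396827697753906) 
sq (array([666.7, 106.6]), array([72.2, 74.2]), 84.8) ((667.0443115234375, 106.31414794921875), 49.55583953857422) 
120 [441 259  21  21 267] 134.1277046384467 (array([ 495.1, -301.7]), array([34.4, 36.3]), 23.0)
80 [437 259  21  23 101] 89.70927441893153 (array([ 492.4, -298.4]), array([46.4, 40.1]), 21.0)
80 [439 295  23  22 388] 89.83401164266857 (array([ 413.6, -305.5]), array([47.9, 49.4]), 48.6)
30 [428 256  32  65 828] 40.118985311754884 (array([ 452.4, -304.7]), array([151.7,  61.1]), 3.1)
[  140    91   348    40 11306] [936. 419. 114.] [ 852. -422.   15.]
[  57  102   53   55 1701] [899. 619. 114.] [780. 500.  15.]
[ 509  114   70   49 1500] [ 840. -474.  197.] [ 759. -590.   15.]
[297 153  18  21 286] [777.  42.  82.] [740.   1.  15.]
[  31  161   95   96 5871] [777. 687.  51.] [541. 469.  15.]
[ 501  183  126   85 2090] [ 700. -458.   57.] [ 500. -742.   15.]
[521 201  13  56 285] [ 660. -506.   40.] [ 526. -535.   15.]
[541 201  13  55 283] [ 659. -555.   42.] [ 528. -585.   15.]
[565 201  14  55 290] [ 660. -614.   37.] [ 527. -644.   15.]
[586 200  13  56 289] [ 661. -663.   38.] [ 527. -692.   15.]
[ 427  256   35   65 1806] [ 529. -271.  141.] [ 376. -339.   15.]
[258 313  19  19 265] [398. 137.  84.] [358.  96.  15.]
[ 281  445   76   35 1337] [ 93.  88. 200.] [ 11. -88.  15.]
```

View pics/pile0.png

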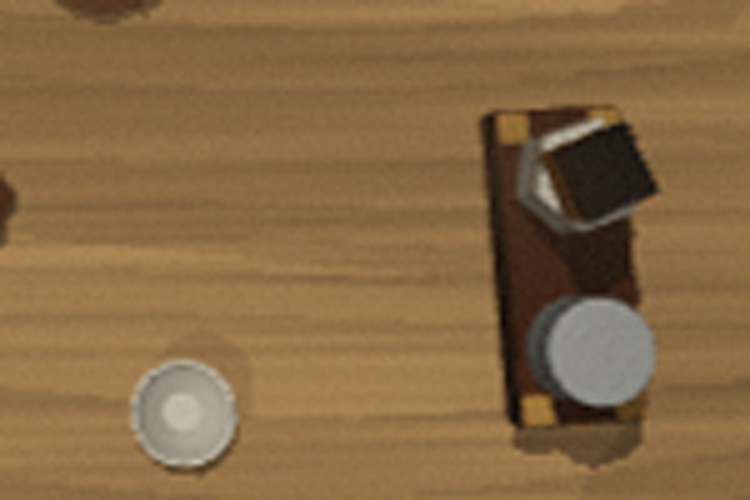

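Crop: the bottle's black cap is rotated about 23° on the hex jar at the far end, and the tin is at the near end. Next is a small planner helper that works out moves in tool axes.

```bash
cat > plan.py <<'E'
import sys,json
from workcell import r
import numpy as np
from scipy.spatial.transform import Rotation as Ro
def pose():
    s=r.observe();M=Ro.from_quat(s['ee_rot']).as_matrix()
    return s,np.array(s['position']),np.arctan2(M[1,1],M[0,1]),M
def plan(x,y,z,yaw,n):
    """yaw of tool y (deg); rows of tool-axis shifts [m] with equal spin"""
    s,p,a,M=pose();da=(np.radians(yaw)-a+np.pi)%(2*np.pi)-np.pi
    print('now',np.round(p,1),'yaw',round(np.degrees(a),1),'tilt z',np.round(M[:,2],3),'t',s['t'],'q',np.round(s['q'],2))
    d=(np.array([x,y,z])-p)/n/1000;o=[]
    for i in range(n):
        b=a+da*i/n;X=np.array([-np.sin(b),np.cos(b)])*-1;Y=np.array([np.cos(b),np.sin(b)])
        X=np.array([-np.sin(b),np.cos(b)])
        o.append((round(d[:2]@X,4),round(d[:2]@Y,4),round(-d[2],4)))
    print('spin/row',round(-da/n,4));[print(*k) for k in o]
if __name__=='__main__':plan(*map(float,sys.argv[1:5]),0,int(sys.argv[6])) if 0 else plan(*map(float,sys.argv[1:5]),yaw=None,n=1) if 0 else plan(float(sys.argv[1]),float(sys.argv[2]),float(sys.argv[3]),float(sys.argv[4]),int(sys.argv[5]))
E
sed -i '/\*-1;Y=/s/;Y=/;Y=/; $d' plan.py
sed -i 's/X=np.array(\[-np.sin(b),np.cos(b)\])\*-1;//' plan.py
cat >> plan.py <<'E'
if __name__=='__main__':
    v=list(map(float,sys.argv[1:]));plan(*v[:4],int(v[4]))
E
python3 plan.py 480 200 250 113 10; cat plan.py | tail -8
```

```text
now [168.1 601.3 196.6] yaw 74.4 tilt z [-0.001 -0.002 -1.   ] t 0.1 q [ 1.18  0.05  1.61  0.    1.48 -0.12]
spin/row -0.0674
-0.0408 -0.0302 -0.0053
-0.0387 -0.0329 -0.0053
-0.0364 -0.0355 -0.0053
-0.0339 -0.0378 -0.0053
-0.0313 -0.04 -0.0053
-0.0285 -0.0421 -0.0053
-0.0256 -0.0439 -0.0053
-0.0226 -0.0455 -0.0053
-0.0195 -0.0469 -0.0053
-0.0163 -0.0481 -0.0053
    d=(np.array([x,y,z])-p)/n/1000;o=[]
    for i in range(n):
        b=a+da*i/n;Y=np.array([np.cos(b),np.sin(b)])
        X=np.array([-np.sin(b),np.cos(b)])
        o.append((round(d[:2]@X,4),round(d[:2]@Y,4),round(-d[2],4)))
    print('spin/row',round(-da/n,4));[print(*k) for k in o]
if __name__=='__main__':
    v=list(map(float,sys.argv[1:]));plan(*v[:4],int(v[4]))
```

Call:
carry_out --increments '[{"dp": [-0.041,-0.03,-0.005],"spin": -0.067,"fingers": 1},{"dp": [-0.039,-0.033,-0.005],"spin": -0.067,"fingers": 1},{"dp": [-0.036,-0.036,-0.005],"spin": -0.067,"fingers": 1},{"dp": [-0.034,-0.038,-0.005],"spin": -0.067,"fingers": 1},{"dp": [-0.031,-0.04,-0.005],"spin": -0.067,"fingers": 1}]'

```text
t: 0.72
position: [324.4, 399.0, 222.4]
ee_rot: [-0.032, 0.999, -0.0, -0.0]
ft_force: [0.4, -0.4, -0.5]
width: 85.3
gripper_force: 0.0
```

Call:
carry_out --increments '[{"dp": [-0.028,-0.042,-0.005],"spin": -0.067,"fingers": 1},{"dp": [-0.026,-0.044,-0.005],"spin": -0.067,"fingers": 1},{"dp": [-0.023,-0.046,-0.005],"spin": -0.067,"fingers": 1},{"dp": [-0.02,-0.047,-0.005],"spin": -0.067,"fingers": 1},{"dp": [-0.016,-0.048,-0.005],"spin": -0.067,"fingers": 1}]'

```text
t: 1.35
position: [480.2, 197.5, 247.4]
ee_rot: [-0.198, 0.98, 0.0, -0.0]
ft_force: [-0.1, 0.5, 1.3]
width: 85.5
gripper_force: 0.0
```

```bash
python3 plan.py 495 -302 220 113 10
```

```text
now [480.2 197.5 247.4] yaw 112.9 tilt z [-0.001 -0.    -1.   ] t 1.35 q [ 0.25 -0.23  1.79  0.    1.58 -1.72]
spin/row -0.0002
0.0181 -0.0466 0.0027
0.0181 -0.0466 0.0027
0.0181 -0.0466 0.0027
0.0181 -0.0466 0.0027
0.0181 -0.0466 0.0027
0.0181 -0.0466 0.0027
0.0181 -0.0466 0.0027
0.0181 -0.0466 0.0027
0.0181 -0.0466 0.0027
0.0181 -0.0466 0.0027
```

Call:
carry_out --increments '[{"dp": [0.018,-0.0466,0.0027],"spin": 0,"fingers": 1},{"dp": [0.018,-0.0466,0.0027],"spin": 0,"fingers": 1},{"dp": [0.018,-0.0466,0.0027],"spin": 0,"fingers": 1},{"dp": [0.018,-0.0466,0.0027],"spin": 0,"fingers": 1},{"dp": [0.018,-0.0466,0.0027],"spin": 0,"fingers": 1}]'

```text
t: 1.98
position: [486.3, -52.2, 233.7]
ee_rot: [-0.197, 0.98, 0.0, -0.0]
ft_force: [0.0, -0.4, -0.2]
width: 85.3
gripper_force: 0.0
```

Call:
carry_out --increments '[{"dp": [0.018,-0.0466,0.0027],"spin": 0,"fingers": 1},{"dp": [0.018,-0.0466,0.0027],"spin": 0,"fingers": 1},{"dp": [0.018,-0.0466,0.0027],"spin": 0,"fingers": 1},{"dp": [0.018,-0.0466,0.0027],"spin": 0,"fingers": 1},{"dp": [0.018,-0.0466,0.0027],"spin": 0,"fingers": 1}]'

```text
t: 2.6
position: [493.5, -301.8, 220.1]
ee_rot: [-0.197, 0.98, 0.0, -0.0]
ft_force: [0.4, 0.2, -0.1]
width: 85.6
gripper_force: 0.0
```

```bash
cat > wl.py <<'E'
from workcell import r
from h import *
import sys
def wrist(name):
    c=r.get_calibration('wrist');im,d=r.get_image('wrist')
    cv2.imwrite(f'pics/{name}.png',im[:,:,::-1]);np.savez(f'{name}.npz',im=im,d=d,K=c['K'],rvec=c['rvec'],tvec=c['tvec'])
    return im,d,c
def comps(P,lo,hi,minpx=200):
    m=((P[...,2]>lo)&(P[...,2]<hi)).astype(np.uint8)
    n,lab,st,ce=cv2.connectedComponentsWithStats(m)
    for i in range(1,n):
        if st[i,4]>minpx:
            q=P[lab==i];print(lo,st[i],round(float(np.median(q[:,2])),1),rect(q[:,:2]))
if __name__=='__main__':
    im,d,c=wrist(sys.argv[1]);P=cloud(d,c)
    for k in sys.argv[2:]:comps(P,*map(float,k.split(',')))
E
python3 wl.py w1 128,140 84,95 35,46
```

```text
128.0 [ 292  212   53   53 2720] 132.5 (array([ 494.7, -302.5]), array([35.1, 34.4]), 23.4)
84.0 [ 321   82   70   72 3958] 88.2 (array([ 413.4, -307.5]), array([48.4, 49.3]), 22.9)
84.0 [281 191  60  50 752] 88.2 (array([ 487.1, -316.1]), array([25.1, 48.1]), 60.6)
35.0 [ 274   64  126  176 5269] 38.3 (array([ 452.8, -305.8]), array([149.8,  60. ]), 3.0)
35.0 [   0   86  143  258 1382] 40.5 (array([ 573. , -477.2]), array([231.6, 101.9]), 30.8)
35.0 [  0 306  77  34 609] 40.5 (array([ 694.5, -505.4]), array([75.9,  2.8]), 89.9)
```

View pics/w1.png

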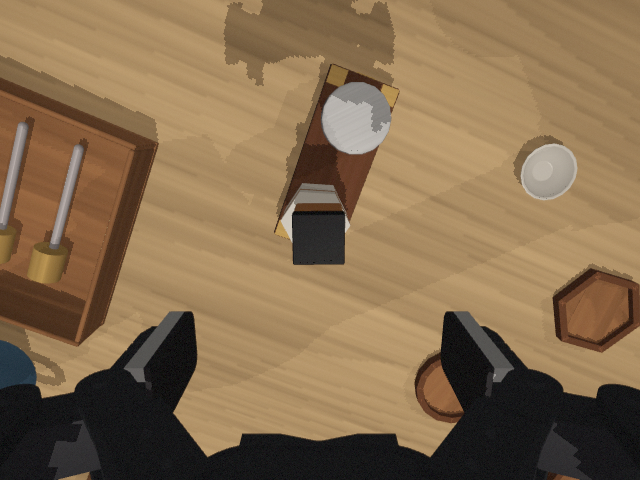

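Wrist view: the cap is square to the fingers at (319,238), the tin is at (356,118), and the positions agree with the top view. I'll descend on the bottle and grip it.

Call:
carry_out --increments '[{"dp": [-0.001,-0.001,0.035],"spin": 0,"fingers": 1},{"dp": [0,0,0.035],"spin": 0,"fingers": 1},{"dp": [0,0,0.03],"spin": 0,"fingers": 1},{"dp": [0,0,0.015],"spin": 0,"fingers": 1},{"dp": [0,0,0.008],"spin": 0,"fingers": 1}]'

```text
t: 3.28
position: [495.1, -300.5, 97.0]
ee_rot: [-0.197, 0.98, 0.0, -0.0]
ft_force: [0.5, -0.2, -0.1]
width: 85.4
gripper_force: 0.0
```

Call:
carry_out --increments '[{"dp": [0,0,0],"spin": 0,"fingers": 0},{"dp": [0,0,0],"spin": 0,"fingers": 0},{"dp": [0,0,0],"spin": 0,"fingers": 0},{"dp": [0,0,0],"spin": 0,"fingers": 0},{"dp": [0,0,0],"spin": 0,"fingers": 0}]'

```text
t: 3.9
position: [499.6, -304.9, 106.3]
ee_rot: [-0.197, 0.98, -0.006, 0.004]
ft_force: [-2.9, -0.8, 19.5]
width: 3.6
gripper_force: 52.5
```

Run:
```python
from workcell import r
import cv2,numpy as np
im,d=r.get_image('wrist');cv2.imwrite('pics/w2.png',im[:,:,::-1])
im,d=r.get_image('scene');cv2.imwrite('pics/s2.png',cv2.resize(im[120:290,120:300,::-1],None,fx=4,fy=3.5))
s=r.observe();print(s['position'],s['width'],s['gripper_force'],s['ft_force'])
```

```text
[ 499.43062877 -304.95653816  106.23804654] 3.6972918057861586 52.97538018319756 [-2.67324495  0.09901993 20.56834588]
```

View pics/w2.png

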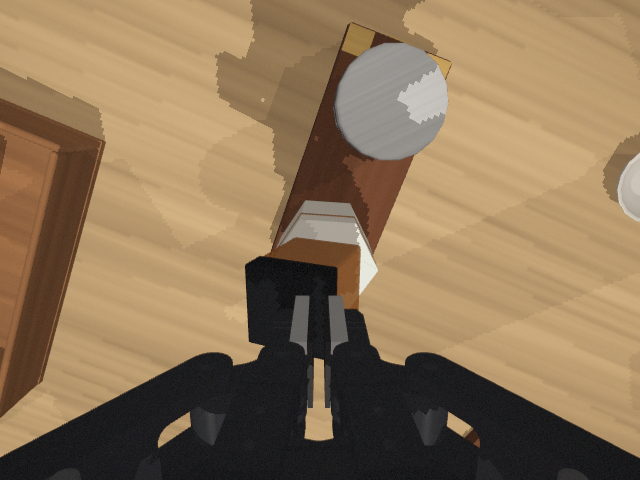

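View pics/s2.png

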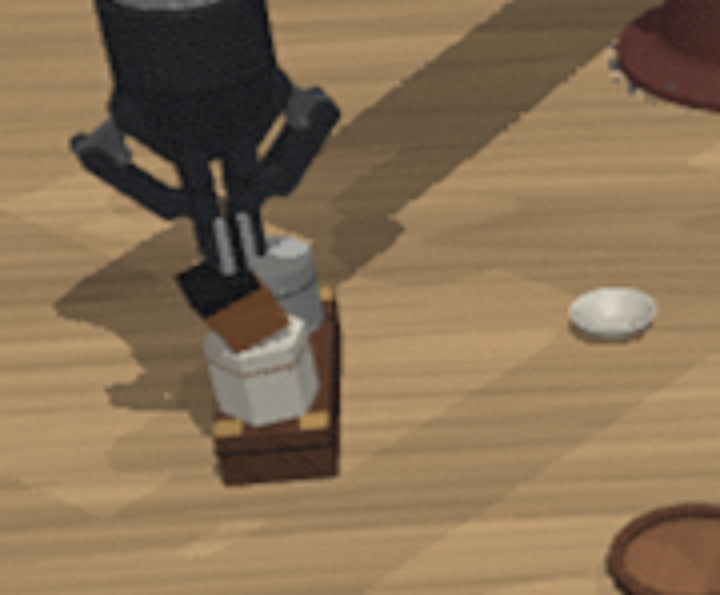

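Run:
```python
from workcell import r
from h import *
c=r.get_calibration('wrist');s=r.observe()
from scipy.spatial.transform import Rotation as Ro
M=Ro.from_quat(s['ee_rot']).as_matrix();p=np.array(s['position'])
for k in(0,-19,-40):
    print(k,cv2.projectPoints((p+M[:,2]*k)[None],c['rvec'],c['tvec'],c['K'],None)[0].ravel())
R=cv2.Rodrigues(np.array(c['rvec']))[0];o=-R.T@np.array(c['tvec']).ravel()
print('cam in tool',M.T@(o-p),'cam axis in tool',M.T@R[2])
im,d=r.get_image('wrist');P=cloud(d,c)
for u,v in((300,300),(338,300),(318,320),(300,340),(345,330),(290,300),(260,330),(265,270),(330,270),(320,280),(340,245),(275,255),(362,250),(358,300)):print(u,v,im[v,u],np.round(P[v,u]),np.round(M.T@(P[v,u]-p)))
np.savez('w2.npz',im=im,d=d,K=c['K'],rvec=c['rvec'],tvec=c['tvec'])
t,dt=r.get_image('top');ct=r.get_calibration('top');Q=cloud(dt,ct);m=(Q[...,2]>95)&(Q[...,2]<150);m[:250]=0;m[330:]=0;m[:,:425]=0;m[:,475:]=0
print(np.round(Q[m][::15]))
```

```text
0 [320.18809519 288.69804723]
-19 [320.3363624  306.25850206]
-40 [320.54262213 330.68746676]
cam in tool [  70.56758569   -0.62265106 -174.49979948] cam axis in tool [-2.74596422e-01 -8.61344143e-04  9.61559183e-01]
300 300 [101 100  97] [ 491. -316.  147.] [ 12.  -7. -40.]
338 300 [102 100  96] [ 486. -303.  146.] [ 12.   6. -40.]
318 320 [25 25 29] [ 498. -306.  140.] [  1.  -1. -34.]
300 340 [101  99  96] [ 491. -314.  174.] [ 11.  -6. -67.]
345 330 [100  99  97] [ 485. -303.  169.] [ 12.   7. -63.]
290 300 [17 13 15] [ 496. -318.  137.] [  8. -11. -30.]
260 330 [28 30 29] [ 516. -324.  130.] [ -8. -24. -24.]
265 270 [22 22 24] [ 490. -331.  133.] [ 18. -21. -26.]
330 270 [25 27 24] [ 480. -309.  136.] [ 19.   4. -29.]
320 280 [23 23 21] [ 483. -311.  140.] [ 17.  -0. -34.]
340 245 [109  73  44] [ 478. -304.  102.] [19.  9.  4.]
275 255 [102  64  35] [ 488. -330.  118.] [ 20. -19. -12.]
362 250 [231 232 220] [ 480. -291.   88.] [13. 20. 18.]
358 300 [137  88  46] [ 499. -286.  103.] [-7. 18.  3.]
[[ 514. -301.  109.]
 [ 505. -285.  106.]]
```

Run:
```python
from h import *
from scipy.spatial.transform import Rotation as Ro
M=Ro.from_quat([-0.197,0.98,0,0]).as_matrix()
for n,p in(('w1',[493.5,-301.8,220.1]),('w2',[499.4,-305,106.2])):
    im,d,c=load(n+'.npz');P=(cloud(d,c)-p)@M
    m=(d>0)&(d<230)
    m&= (P[...,2]>-110)&(P[...,2]<5) if n=='w1' else (np.abs(P[...,1])<30)
    bright=im.min(2)>60
    q=P[m&bright];print(n,'grey finger pts tool min/max',q.min(0),q.max(0),np.percentile(q,[1,99],axis=0))
    q=P[m&(P[...,1]<0)];print(' left finger',np.percentile(q,[1,50,99],axis=0).round())
    i=np.argsort(-q[:,2])[:5];print(q[i].round())
    print('depth min',d[d>0].min())
```

```text
w1 grey finger pts tool min/max [ -10.95496414  -65.73109374 -109.74769311] [ 18.24180791  56.07451371 -45.09061334] [[   7.72737295  -55.91814274 -105.41686973]
 [  12.74032258   48.49729804  -48.939133  ]]
 left finger [[  -8.  -69. -110.]
 [  10.  -50.  -97.]
 [  18.   -3.  -49.]]
[[ -1. -44. -45.]
 [  5. -44. -45.]
 [ -2. -44. -45.]
 [  0. -44. -45.]
 [  6. -43. -45.]]
depth min 59.63238
w2 grey finger pts tool min/max [ -11.74912682  -29.98578471 -107.13382969] [122.95682932  29.99896555  70.17984563] [[ -4.82151533 -25.512067   -88.65702283]
 [118.54289615  29.58506642  68.12703832]]
 left finger [[ -10.  -30. -124.]
 [  14.  -12.  -87.]
 [  28.   -0.   30.]]
[[ 78.  -1.  67.]
 [ 77.  -0.  66.]
 [ 28.  -3.  52.]
 [ 28. -10.  52.]
 [ 28.  -9.  52.]]
depth min 59.857105
```

The wrist depth shows the real fingertips about 32 mm behind the reported TCP: open tips at tool z −45 instead of −13. So the grip caught only the top edge of the cap, and the bottle is rocked about 20° on its lower edge. I'll relieve the push and open gently so it rocks back.

Call:
carry_out --increments '[{"dp": [0,0,-0.008],"spin": 0,"fingers": 0.08},{"dp": [0,0,-0.001],"spin": 0,"fingers": 0.12},{"dp": [0,0,-0.002],"spin": 0,"fingers": 0.18},{"dp": [0,0,-0.004],"spin": 0,"fingers": 0.25},{"dp": [0,0,-0.01],"spin": 0,"fingers": 0.35}]'

```text
t: 4.72
position: [494.6, -300.3, 121.9]
ee_rot: [-0.197, 0.98, 0.001, -0.001]
ft_force: [0.4, 1.1, -0.4]
width: 30.1
gripper_force: 0.0
```

```bash
python3 wl.py w3 128,140 84,95 35,46; python3 plan.py 495 -302 200 113 5
```

```text
128.0 [ 285  243   92   88 6033] 132.5 (array([ 489.6, -298.1]), array([35.3, 34.7]), 13.2)
84.0 [ 321   57  103  107 8620] 88.2 (array([ 413.6, -307.1]), array([48.9, 49.3]), 22.4)
84.0 [ 262  216  103   85 2132] 88.2 (array([ 488.6, -312.6]), array([31.9, 55.7]), 65.7)
35.0 [ 257   36  173  237 8927] 38.3 (array([ 452.4, -305.7]), array([149.5,  60.2]), 3.1)
35.0 [   0  118   76  295 2806] 40.7 (array([ 593.8, -462.5]), array([203.8,  44.9]), 12.8)
now [ 495.8 -301.2  124.4] yaw 112.8 tilt z [ 0.001 -0.001 -1.   ] t 4.775 q [-0.67  0.    1.79 -0.    1.35 -2.64]
spin/row -0.0008
0.0002 -0.0001 -0.0151
0.0002 -0.0001 -0.0151
0.0002 -0.0001 -0.0151
0.0002 -0.0001 -0.0151
0.0002 -0.0001 -0.0151
```

View pics/w3.png

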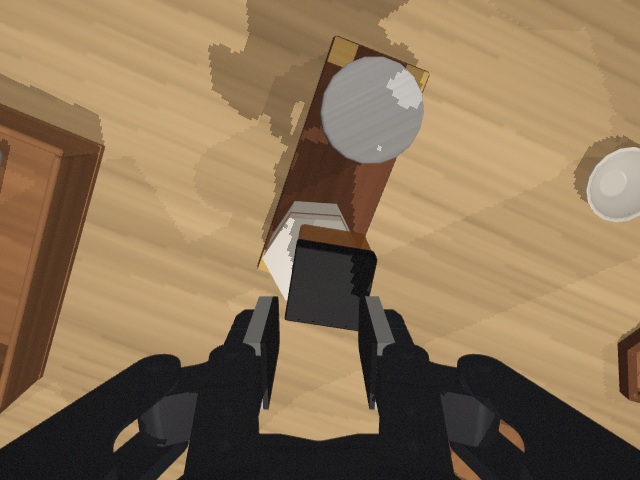

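The wrist view shows the bottle upright again on the jar, now rotated to 13° at (489.6,−298.1). I'll re-align, then descend with the 32 mm correction.

Call:
carry_out --increments '[{"dp": [0,0,-0.005],"spin": 0.084,"fingers": 1},{"dp": [0.005,0.004,0],"spin": 0.084,"fingers": 1},{"dp": [0,0,0],"spin": 0,"fingers": 1},{"dp": [0,0,0],"spin": 0,"fingers": 1},{"dp": [0,0,0],"spin": 0,"fingers": 1}]'

```text
t: 5.4
position: [489.4, -298.6, 127.7]
ee_rot: [-0.115, 0.993, -0.0, 0.0]
ft_force: [0.5, -0.1, 0.1]
width: 85.7
gripper_force: 0.0
```

```bash
python3 plan.py 489.6 -298.1 65 103.2 1
```

```text
now [ 489.4 -298.6  127.7] yaw 103.2 tilt z [ 0. -0. -1.] t 5.4 q [-0.68 -0.02  1.8   0.    1.36 -2.48]
spin/row -0.0005
-0.0003 0.0005 0.0627
```

Call:
carry_out --increments '[{"dp": [0,0,0.02],"spin": 0,"fingers": 1},{"dp": [0,0,0.02],"spin": 0,"fingers": 1},{"dp": [0,0,0.015],"spin": 0,"fingers": 1},{"dp": [0,0,0.008],"spin": 0,"fingers": 1},{"dp": [0,0,0],"spin": 0,"fingers": 1}]'

```text
t: 6.02
position: [488.8, -298.2, 63.7]
ee_rot: [-0.114, 0.993, 0.001, -0.001]
ft_force: [-0.3, 0.9, -0.1]
width: 85.1
gripper_force: 0.0
```

Call:
carry_out --increments '[{"dp": [0,0,0],"spin": 0,"fingers": 0.6},{"dp": [0,0,0],"spin": 0,"fingers": 0.45},{"dp": [0,0,0],"spin": 0,"fingers": 0.2},{"dp": [0,0,0],"spin": 0,"fingers": 0},{"dp": [0,0,0],"spin": 0,"fingers": 0}]'

```text
t: 6.65
position: [489.8, -299.0, 65.6]
ee_rot: [-0.114, 0.993, -0.001, 0.001]
ft_force: [-0.4, 0.5, 4.3]
width: 33.5
gripper_force: 60.2
```

Call:
carry_out --increments '[{"dp": [0,0,-0.008],"spin": 0,"fingers": 0},{"dp": [0,0,-0.012],"spin": 0,"fingers": 0},{"dp": [0,0,-0.015],"spin": 0,"fingers": 0},{"dp": [0,0,-0.015],"spin": 0,"fingers": 0},{"dp": [0,0,-0.012],"spin": 0,"fingers": 0}]'

```text
t: 7.28
position: [489.7, -298.9, 128.4]
ee_rot: [-0.114, 0.993, -0.001, 0.001]
ft_force: [0.1, 0.2, -1.2]
width: 33.3
gripper_force: 59.8
```

```bash
python3 plan.py 667 106.5 130 85 10
```

```text
now [ 489.7 -298.9  128.4] yaw 103.1 tilt z [ 0.001 -0.001 -1.   ] t 7.275 q [-0.68 -0.02  1.8  -0.    1.36 -2.48]
spin/row 0.0317
-0.0265 0.0354 -0.0002
-0.0253 0.0363 -0.0002
-0.0242 0.0371 -0.0002
-0.023 0.0378 -0.0002
-0.0218 0.0385 -0.0002
-0.0206 0.0392 -0.0002
-0.0193 0.0398 -0.0002
-0.018 0.0404 -0.0002
-0.0168 0.041 -0.0002
-0.0155 0.0415 -0.0002
```

Call:
carry_out --increments '[{"dp": [-0.0265,0.0355,0],"spin": 0.032,"fingers": 0},{"dp": [-0.0255,0.0365,0],"spin": 0.032,"fingers": 0},{"dp": [-0.024,0.037,0],"spin": 0.032,"fingers": 0},{"dp": [-0.023,0.038,0],"spin": 0.032,"fingers": 0},{"dp": [-0.022,0.0385,0],"spin": 0.032,"fingers": 0}]'

```text
t: 7.9
position: [578.7, -94.2, 127.4]
ee_rot: [-0.034, 0.999, -0.0, 0.0]
ft_force: [0.8, -0.5, -0.9]
width: 32.9
gripper_force: 59.8
```

Call:
carry_out --increments '[{"dp": [-0.0205,0.039,0],"spin": 0.032,"fingers": 0},{"dp": [-0.0195,0.04,0],"spin": 0.032,"fingers": 0},{"dp": [-0.018,0.0405,0],"spin": 0.032,"fingers": 0},{"dp": [-0.017,0.041,0],"spin": 0.032,"fingers": 0},{"dp": [-0.0155,0.0415,0],"spin": 0.03,"fingers": 0}]'

```text
t: 8.52
position: [668.3, 108.5, 127.3]
ee_rot: [0.045, 0.999, -0.0, 0.0]
ft_force: [0.2, -1.5, -0.4]
width: 33.3
gripper_force: 59.8
```

```bash
python3 plan.py 667 106.5 -19 85 1; python3 wl.py w4 3,8 9,14
```

```text
now [668.3 108.5 127.3] yaw 84.9 tilt z [ 0. -0. -1.] t 8.525 q [ 0.05  0.22  1.55 -0.    1.37 -1.43]
spin/row -0.0025
0.0011 -0.0021 0.1463
3.0 [ 95   0  76  19 591] 3.7 (array([515.6,   2.1]), array([47.2, 10.9]), 84.8)
3.0 [111   0  76  35 223] 5.5 (array([525.1,  11.6]), array([ 8.9, 53.4]), 16.5)
3.0 [466   0 122  16 600] 3.6 (array([537.1, 252.1]), array([75.6,  9.6]), 84.1)
3.0 [ 46 128  57 111 397] 5.5 (array([622.2, -58.8]), array([78.7, 27.2]), 0.1)
3.0 [   0  135   88  101 5209] 3.7 (array([623.4, -87.8]), array([63.5, 70.4]), 69.7)
3.0 [ 280  190   77   74 3723] 3.7 (array([669.2, 106.7]), array([55.1, 54.7]), 85.2)
3.0 [590 411  50   9 202] 5.6 (array([854.4, 342. ]), array([41.4,  2.7]), 89.6)
9.0 [ 80   0 103  33 862] 9.7 (array([521.1,   2.7]), array([63.5, 18.5]), 84.8)
9.0 [ 442    0  158   29 1243] 9.6 (array([537.2, 246.8]), array([98. , 16.2]), 79.0)
9.0 [   0  125   98  121 1899] 9.7 (array([624.5, -80.2]), array([68.5, 84.6]), 73.0)
9.0 [ 270  181   96   92 2174] 9.6 (array([668.9, 106.7]), array([68. , 68.1]), 85.1)
```

View pics/w4.png

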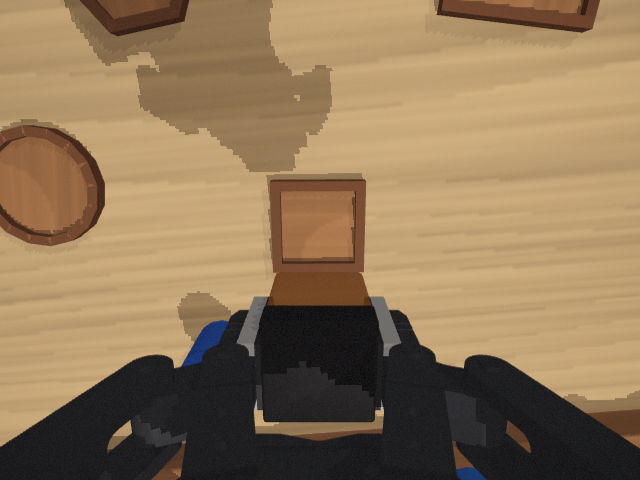

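Call:
carry_out --increments '[{"dp": [0,-0.0015,0.035],"spin": 0,"fingers": 0},{"dp": [0,0,0.04],"spin": 0,"fingers": 0},{"dp": [0,0,0.035],"spin": 0,"fingers": 0},{"dp": [0,0,0.017],"spin": 0,"fingers": 0},{"dp": [0,0,0.008],"spin": 0,"fingers": 0}]'

```text
t: 9.2
position: [667.5, 105.5, -8.8]
ee_rot: [0.044, 0.999, -0.0, -0.0]
ft_force: [-0.6, -0.3, -0.5]
width: 33.4
gripper_force: 60.0
```

Call:
carry_out --increments '[{"dp": [0,0,0.004],"spin": 0,"fingers": 0},{"dp": [0,0,0.003],"spin": 0,"fingers": 0},{"dp": [0,0,0.002],"spin": 0,"fingers": 0},{"dp": [0,0,0.001],"spin": 0,"fingers": 0},{"dp": [0,0,0.0005],"spin": 0,"fingers": 0}]'

```text
t: 9.82
position: [667.7, 105.7, -18.6]
ee_rot: [0.044, 0.999, 0.0, 0.0]
ft_force: [-0.5, -0.5, -1.1]
width: 33.3
gripper_force: 60.0
```

Call:
carry_out --increments '[{"dp": [0,0,0.0008],"spin": 0,"fingers": 0},{"dp": [0,0,0.0008],"spin": 0,"fingers": 0},{"dp": [0,0,0.0006],"spin": 0,"fingers": 0},{"dp": [0,0,0],"spin": 0,"fingers": 0},{"dp": [0,0,0],"spin": 0,"fingers": 0}]'

```text
t: 10.45
position: [667.8, 105.7, -19.4]
ee_rot: [0.044, 0.999, -0.0, -0.0]
ft_force: [-3.9, -0.5, 7.7]
width: 33.2
gripper_force: 60.9
```

Call:
carry_out --increments '[{"dp": [0,0,-0.0005],"spin": 0,"fingers": 0.5},{"dp": [0,0,0],"spin": 0,"fingers": 0.65},{"dp": [0,0,0],"spin": 0,"fingers": 0.8},{"dp": [0,0,-0.02],"spin": 0,"fingers": 1},{"dp": [0,0,-0.04],"spin": 0,"fingers": 1}]'

```text
t: 11.08
position: [666.0, 105.6, 38.9]
ee_rot: [0.044, 0.999, -0.0, -0.002]
ft_force: [0.7, 0.3, -0.1]
width: 85.6
gripper_force: 0.0
```

Call:
carry_out --increments '[{"dp": [0,0,-0.05],"spin": 0,"fingers": 1},{"dp": [0,0,-0.05],"spin": 0,"fingers": 1},{"dp": [0,0,-0.02],"spin": 0,"fingers": 1},{"dp": [0,0,0],"spin": 0,"fingers": 1},{"dp": [0,0,0],"spin": 0,"fingers": 1}]'

```text
t: 11.7
position: [666.2, 105.6, 156.9]
ee_rot: [0.044, 0.999, -0.0, -0.002]
ft_force: [-0.1, -0.8, -1.4]
width: 85.4
gripper_force: 0.0
```

```bash
python3 plan.py 413.4 -307 160 93 10; python3 wl.py w5 44,54 8,14 |grep -v "^8.0 \[ *0"
```

```text
now [666.2 105.6 156.9] yaw 84.9 tilt z [-0.004 -0.    -1.   ] t 11.7 q [ 0.05  0.2   1.53 -0.    1.42 -1.44]
spin/row -0.0141
0.0215 -0.0433 -0.0003
0.0221 -0.043 -0.0003
0.0227 -0.0427 -0.0003
0.0233 -0.0424 -0.0003
0.0239 -0.0421 -0.0003
0.0245 -0.0417 -0.0003
0.0251 -0.0414 -0.0003
0.0257 -0.041 -0.0003
0.0263 -0.0406 -0.0003
0.0268 -0.0403 -0.0003
44.0 [ 295  208   49   49 2343] 47.5 (array([668.2, 104.5]), array([34.6, 34.9]), 84.9)
44.0 [197 332  53  44 935] 49.5 (array([755.2,  24.6]), array([41.2, 28.2]), 57.6)
8.0 [  94    0  112   46 1461] 9.3 (array([5.155e+02, 2.000e-01]), array([77., 29.]), 84.9)
8.0 [ 433    0  147   43 1972] 9.2 (array([531.9, 247.8]), array([98.6, 27.1]), 78.9)
8.0 [  11  129  112  110 2987] 9.4 (array([622.1, -88.5]), array([84.4, 84.9]), 32.0)
8.0 [ 278  179   88   84 2505] 9.4 (array([668.8, 106.7]), array([68.1, 67.9]), 85.0)
8.0 [ 187  409  278   26 1235] 11.0 (array([854.2,  92.2]), array([  3.4, 254.5]), 0.1)
```

The bottle is seated, with its top at about 49 mm and 2 mm off centre. On to the tin.

Call:
carry_out --increments '[{"dp": [0.0215,-0.0433,0],"spin": -0.014,"fingers": 1},{"dp": [0.022,-0.043,0],"spin": -0.014,"fingers": 1},{"dp": [0.0227,-0.0427,0],"spin": -0.014,"fingers": 1},{"dp": [0.0233,-0.0424,0],"spin": -0.014,"fingers": 1},{"dp": [0.024,-0.042,0],"spin": -0.014,"fingers": 1}]'

```text
t: 12.38
position: [539.1, -101.3, 156.9]
ee_rot: [0.009, 1.0, 0.001, -0.002]
ft_force: [0.0, -0.9, 0.4]
width: 85.3
gripper_force: 0.0
```

Call:
carry_out --increments '[{"dp": [0.0245,-0.0417,0],"spin": -0.014,"fingers": 1},{"dp": [0.025,-0.0414,0],"spin": -0.014,"fingers": 1},{"dp": [0.0257,-0.041,0],"spin": -0.014,"fingers": 1},{"dp": [0.0263,-0.0406,0],"spin": -0.014,"fingers": 1},{"dp": [0.027,-0.0403,0],"spin": -0.014,"fingers": 1}]'

```text
t: 13.0
position: [412.8, -307.0, 157.1]
ee_rot: [-0.026, 1.0, 0.001, -0.001]
ft_force: [0.0, -0.4, 0.1]
width: 85.6
gripper_force: 0.0
```

```bash
python3 wl.py w6 84,95 35,46; python3 plan.py 413.4 -307 65 93 5
python3 - <<'E'
from h import *
im,d,c=load('w6.npz');P=cloud(d,c);t,dt=None,None
m=((P[...,2]>84)&(P[...,2]<95)).astype(np.uint8)
cs,_=cv2.findContours(m,0,1)
for k in cs:
    if cv2.contourArea(k)>500:
        a=cv2.approxPolyDP(k,5,True);print(np.round(ray(c,a,88.3)).tolist(), a.reshape(-1,2).tolist())
E
```

```text
84.0 [ 280  206   81   78 4906] 88.3 (array([ 413. , -307.3]), array([49., 49.]), 13.5)
84.0 [ 279  326   77   72 3865] 88.3 (array([ 494.2, -304.8]), array([46.3, 53. ]), 78.8)
35.0 [ 277  178   84  188 5562] 38.4 (array([ 452.1, -305.7]), array([149.1,  60.1]), 3.1)
35.0 [   0  318  122   43 1022] 40.5 (array([ 500.6, -503. ]), array([96.1, 27. ]), 73.0)
now [ 410.2 -311.2  157.2] yaw 92.7 tilt z [-0.005 -0.001 -1.   ] t 13.05 q [-0.79 -0.18  1.91 -0.    1.42 -2.41]
spin/row -0.0009
-0.0007 0.0008 0.0184
-0.0007 0.0008 0.0184
-0.0007 0.0008 0.0184
-0.0007 0.0008 0.0184
-0.0007 0.0008 0.0184
[[466.0, -300.0], [477.0, -325.0], [503.0, -330.0], [520.0, -310.0], [512.0, -285.0], [486.0, -280.0]] [[326, 326], [287, 339], [279, 373], [307, 397], [344, 388], [355, 355]]
[[388.0, -312.0], [399.0, -328.0], [417.0, -331.0], [434.0, -320.0], [437.0, -301.0], [423.0, -285.0], [404.0, -284.0], [390.0, -296.0]] [[313, 206], [287, 222], [280, 250], [297, 277], [328, 283], [355, 263], [358, 234], [340, 211]]
```

View pics/w6.png

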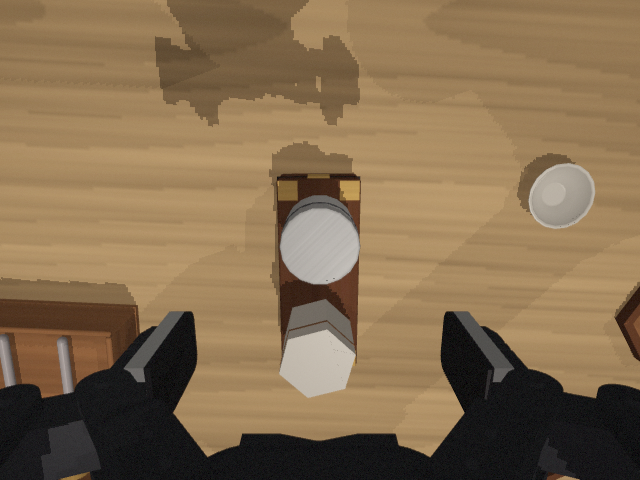

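Call:
carry_out --increments '[{"dp": [0,0,0.03],"spin": 0,"fingers": 1},{"dp": [0,0,0.02],"spin": 0,"fingers": 1},{"dp": [0,0,0],"spin": 0,"fingers": 1},{"dp": [0,0,0],"spin": 0,"fingers": 1},{"dp": [0,0,0],"spin": 0,"fingers": 1}]'

```text
t: 13.68
position: [415.5, -307.1, 110.7]
ee_rot: [-0.026, 1.0, -0.001, 0.001]
ft_force: [-0.5, 0.5, -0.5]
width: 85.3
gripper_force: 0.0
```

```bash
python3 plan.py 413.2 -307.2 22 93 1
```

```text
now [ 415.5 -307.1  110.7] yaw 93.0 tilt z [ 0.001 -0.001 -1.   ] t 13.675 q [-0.78 -0.14  1.95 -0.    1.33 -2.4 ]
spin/row -0.0006
0.0023 -0.0 0.0887
```

Call:
carry_out --increments '[{"dp": [0.002,0,0.025],"spin": 0,"fingers": 1},{"dp": [0,0,0.03],"spin": 0,"fingers": 1},{"dp": [0,0,0.02],"spin": 0,"fingers": 1},{"dp": [0,0,0.013],"spin": 0,"fingers": 1},{"dp": [0,0,0],"spin": 0,"fingers": 1}]'

```text
t: 14.3
position: [412.5, -306.6, 21.2]
ee_rot: [-0.026, 1.0, 0.0, -0.0]
ft_force: [0.3, -0.4, 0.4]
width: 85.6
gripper_force: 0.0
```

Call:
carry_out --increments '[{"dp": [0,0,0],"spin": 0,"fingers": 0.7},{"dp": [0,0,0],"spin": 0,"fingers": 0.55},{"dp": [0,0,0],"spin": 0,"fingers": 0.3},{"dp": [0,0,0],"spin": 0,"fingers": 0},{"dp": [0,0,0],"spin": 0,"fingers": 0}]'

```text
t: 14.92
position: [413.7, -307.8, 23.1]
ee_rot: [-0.026, 1.0, -0.001, 0.001]
ft_force: [-0.2, -0.3, 6.1]
width: 48.2
gripper_force: 62.7
```

Call:
carry_out --increments '[{"dp": [0,0,-0.008],"spin": 0,"fingers": 0},{"dp": [0,0,-0.015],"spin": 0,"fingers": 0},{"dp": [0,0,-0.02],"spin": 0,"fingers": 0},{"dp": [0,0,-0.02],"spin": 0,"fingers": 0},{"dp": [0,0,-0.012],"spin": 0,"fingers": 0}]'

```text
t: 15.55
position: [413.1, -307.2, 98.2]
ee_rot: [-0.026, 1.0, -0.001, 0.001]
ft_force: [-0.4, -0.4, -1.8]
width: 48.8
gripper_force: 62.2
```

```bash
python3 plan.py 621.5 -88.3 100 93 10|head -4
```

```text
now [ 413.1 -307.2   98.2] yaw 92.9 tilt z [ 0.001 -0.001 -1.   ] t 15.55 q [-0.78 -0.13  1.96 -0.    1.31 -2.41]
spin/row -0.0001
-0.0219 0.0208 -0.0002
-0.0219 0.0208 -0.0002
```

Call:
carry_out --increments '[{"dp": [-0.022,0.021,0],"spin": 0,"fingers": 0},{"dp": [-0.022,0.021,0],"spin": 0,"fingers": 0},{"dp": [-0.022,0.021,0],"spin": 0,"fingers": 0},{"dp": [-0.022,0.021,0],"spin": 0,"fingers": 0},{"dp": [-0.022,0.021,0],"spin": 0,"fingers": 0}]'

```text
t: 16.18
position: [517.5, -195.4, 96.5]
ee_rot: [-0.026, 1.0, 0.0, -0.0]
ft_force: [0.8, 0.2, -1.7]
width: 49.2
gripper_force: 62.2
```

Call:
carry_out --increments '[{"dp": [-0.022,0.021,0],"spin": 0,"fingers": 0},{"dp": [-0.022,0.021,0],"spin": 0,"fingers": 0},{"dp": [-0.022,0.021,0],"spin": 0,"fingers": 0},{"dp": [-0.022,0.021,0],"spin": 0,"fingers": 0},{"dp": [-0.022,0.021,0],"spin": 0,"fingers": 0}]'

```text
t: 16.8
position: [621.9, -85.0, 96.3]
ee_rot: [-0.026, 1.0, 0.0, -0.0]
ft_force: [-0.3, -0.4, -1.1]
width: 48.7
gripper_force: 62.2
```

```bash
python3 plan.py 621.5 -88.3 -12 93 1
```

```text
now [621.9 -85.   96.3] yaw 92.9 tilt z [-0.001  0.    -1.   ] t 16.8 q [-0.25  0.14  1.69 -0.    1.31 -1.88]
spin/row -0.0011
0.0006 -0.0033 0.1083
```

Call:
carry_out --increments '[{"dp": [0,-0.003,0.03],"spin": 0,"fingers": 0},{"dp": [0,0,0.035],"spin": 0,"fingers": 0},{"dp": [0,0,0.02],"spin": 0,"fingers": 0},{"dp": [0,0,0.01],"spin": 0,"fingers": 0},{"dp": [0,0,0.004],"spin": 0,"fingers": 0}]'

```text
t: 17.42
position: [622.1, -89.0, -2.4]
ee_rot: [-0.026, 1.0, -0.0, 0.0]
ft_force: [0.1, 0.2, -0.5]
width: 48.9
gripper_force: 62.2
```

Call:
carry_out --increments '[{"dp": [0,0,0.003],"spin": 0,"fingers": 0},{"dp": [0,0,0.003],"spin": 0,"fingers": 0},{"dp": [0,0,0.002],"spin": 0,"fingers": 0},{"dp": [0,0,0.001],"spin": 0,"fingers": 0},{"dp": [0,0,0],"spin": 0,"fingers": 0}]'

```text
t: 18.05
position: [621.8, -88.8, -11.5]
ee_rot: [-0.026, 1.0, -0.0, -0.0]
ft_force: [-0.2, 0.4, -1.0]
width: 48.6
gripper_force: 62.2
```

Call:
carry_out --increments '[{"dp": [0,0,0.0008],"spin": 0,"fingers": 0},{"dp": [0,0,0.0008],"spin": 0,"fingers": 0},{"dp": [0,0,0.0006],"spin": 0,"fingers": 0},{"dp": [0,0,0],"spin": 0,"fingers": 0},{"dp": [0,0,0],"spin": 0,"fingers": 0}]'

```text
t: 18.68
position: [622.0, -88.9, -11.9]
ee_rot: [-0.026, 1.0, -0.0, -0.0]
ft_force: [-5.5, 1.0, 9.1]
width: 48.7
gripper_force: 62.9
```

Contact. I'll release and rise.

Call:
carry_out --increments '[{"dp": [0,0,-0.0005],"spin": 0,"fingers": 0.68},{"dp": [0,0,0],"spin": 0,"fingers": 0.8},{"dp": [0,0,0],"spin": 0,"fingers": 1},{"dp": [0,0,-0.02],"spin": 0,"fingers": 1},{"dp": [0,0,-0.04],"spin": 0,"fingers": 1}]'

```text
t: 19.3
position: [620.3, -88.4, 46.3]
ee_rot: [-0.026, 1.0, 0.001, -0.002]
ft_force: [-0.4, 0.6, 0.0]
width: 85.4
gripper_force: 0.0
```

Call:
carry_out --increments '[{"dp": [0,0,-0.04],"spin": 0,"fingers": 1},{"dp": [0,0,-0.05],"spin": 0,"fingers": 1},{"dp": [0,0,-0.01],"spin": 0,"fingers": 1},{"dp": [0,0,0],"spin": 0,"fingers": 1},{"dp": [0,0,0],"spin": 0,"fingers": 1}]'

```text
t: 19.92
position: [620.6, -88.5, 144.9]
ee_rot: [-0.026, 1.0, 0.0, -0.002]
ft_force: [-0.1, 0.3, -0.5]
width: 85.4
gripper_force: 0.0
```

```bash
python3 wl.py w7 44,58 8,14 |head -7;  python3 plan.py 494.2 -304.8 140 78.8 5
```

```text
44.0 [  0   0  11  47 381] 47.2 (array([ 501.2, -282.9]), array([ 4.5, 26.6]), 73.3)
44.0 [ 281  200   75   73 4245] 53.3 (array([621.8, -89.9]), array([48.6, 49.6]), 3.1)
44.0 [ 553  286   63   51 2285] 47.4 (array([668.3, 104.2]), array([36.2, 35.1]), 85.0)
44.0 [424 391  41  45 955] 50.7 (array([757. ,  11.1]), array([21.4, 38. ]), 58.7)
8.0 [ 49   0  17  78 375] 11.0 (array([ 502.3, -273. ]), array([ 5.6, 48.3]), 87.8)
8.0 [ 398    0  136  101 2757] 9.2 (array([495.5,   4.5]), array([63.5, 91.8]), 2.9)
8.0 [ 264  168  111  109 2503] 9.4 (array([622.2, -88.6]), array([83.9, 84.1]), 54.9)
now [620.5 -88.5 144.5] yaw 92.9 tilt z [-0.004  0.001 -1.   ] t 19.975 q [-0.26  0.1   1.66 -0.    1.39 -1.88]
spin/row 0.0493
0.0274 -0.0419 0.0009
0.0253 -0.0432 0.0009
0.0232 -0.0444 0.0009
0.021 -0.0455 0.0009
0.0187 -0.0465 0.0009
```

The tin is seated (top at about 54.8 mm, 1 mm off centre). On to the jar.

Call:
carry_out --increments '[{"dp": [0.0274,-0.042,0],"spin": 0.049,"fingers": 1},{"dp": [0.0253,-0.0432,0],"spin": 0.049,"fingers": 1},{"dp": [0.0232,-0.0444,0],"spin": 0.049,"fingers": 1},{"dp": [0.021,-0.0455,0],"spin": 0.049,"fingers": 1},{"dp": [0.0187,-0.0465,0],"spin": 0.05,"fingers": 1}]'

```text
t: 20.6
position: [493.9, -305.9, 144.9]
ee_rot: [0.098, 0.995, 0.001, -0.001]
ft_force: [0.1, -0.3, 0.2]
width: 85.5
gripper_force: 0.0
```

Call:
carry_out --increments '[{"dp": [0,0,0.02],"spin": 0,"fingers": 1},{"dp": [0,0,0],"spin": 0,"fingers": 1},{"dp": [0,0,0],"spin": 0,"fingers": 1},{"dp": [0,0,0],"spin": 0,"fingers": 1},{"dp": [0,0,0],"spin": 0,"fingers": 1}]'

```text
t: 21.22
position: [496.4, -304.9, 127.4]
ee_rot: [0.097, 0.995, -0.0, 0.0]
ft_force: [0.6, -0.1, 0.1]
width: 85.5
gripper_force: 0.0
```

```bash
python3 wl.py w8 84,95 35,46;  python3 plan.py 494.2 -304.3 22 78.8 1
```

```text
84.0 [ 277  208   87   95 6070] 88.2 (array([ 494.2, -304.9]), array([46.1, 52.7]), 78.5)
35.0 [  226    33   151   239 16885] 38.3 (array([ 452.3, -305.8]), array([149.3,  60.2]), 3.1)
35.0 [   0  283  124   76 1149] 40.7 (array([ 509.8, -483.5]), array([89.5, 43.6]), 52.4)
35.0 [611 317  29  62 656] 40.2 (array([ 616.9, -108.5]), array([14.6, 44.3]), 74.1)
now [ 496.2 -305.   127.3] yaw 78.9 tilt z [ 0.001 -0.001 -1.   ] t 21.275 q [-0.68  0.01  1.78  0.    1.35 -2.06]
spin/row 0.0016
0.0021 0.0003 0.1053
```

Call:
carry_out --increments '[{"dp": [0.002,0,0.03],"spin": 0,"fingers": 1},{"dp": [0,0,0.035],"spin": 0,"fingers": 1},{"dp": [0,0,0.025],"spin": 0,"fingers": 1},{"dp": [0,0,0.015],"spin": 0,"fingers": 1},{"dp": [0,0,0],"spin": 0,"fingers": 1}]'

```text
t: 21.9
position: [493.2, -304.4, 20.9]
ee_rot: [0.097, 0.995, 0.001, -0.001]
ft_force: [-0.2, 0.0, -0.3]
width: 85.4
gripper_force: 0.0
```

Call:
carry_out --increments '[{"dp": [0,0,0],"spin": 0,"fingers": 0.7},{"dp": [0,0,0],"spin": 0,"fingers": 0.55},{"dp": [0,0,0],"spin": 0,"fingers": 0.3},{"dp": [0,0,0],"spin": 0,"fingers": 0},{"dp": [0,0,0],"spin": 0,"fingers": 0}]'

```text
t: 22.52
position: [494.8, -305.7, 23.5]
ee_rot: [0.097, 0.995, -0.001, 0.001]
ft_force: [0.1, 0.6, 7.3]
width: 45.3
gripper_force: 63.1
```

Call:
carry_out --increments '[{"dp": [0,0,-0.008],"spin": 0,"fingers": 0},{"dp": [0,0,-0.015],"spin": 0,"fingers": 0},{"dp": [0,0,-0.02],"spin": 0,"fingers": 0},{"dp": [0,0,-0.02],"spin": 0,"fingers": 0},{"dp": [0,0,-0.012],"spin": 0,"fingers": 0}]'

```text
t: 23.15
position: [494.5, -305.6, 99.4]
ee_rot: [0.097, 0.995, -0.001, 0.001]
ft_force: [0.4, 0.1, -1.8]
width: 44.9
gripper_force: 62.4
```

```bash
python3 plan.py 486 3.8 100 78.8 10|head -4;python3 - <<'E'
from h import *
# hex stand from w7 (partial) and w4: print case stand too
im,d,c=load('top0.npz')
print(ray(c,[[314,276]],11))
E
```

```text
now [ 494.5 -305.6   99.4] yaw 78.8 tilt z [ 0.002 -0.002 -1.   ] t 23.15 q [-0.68  0.03  1.81 -0.    1.3  -2.06]
spin/row 0.0001
0.0068 0.0302 -0.0001
0.0068 0.0302 -0.0001
[[485.68260903   4.78578752]]
```

Call:
carry_out --increments '[{"dp": [0.0068,0.03,0],"spin": 0,"fingers": 0},{"dp": [0.0068,0.03,0],"spin": 0,"fingers": 0},{"dp": [0.0068,0.03,0],"spin": 0,"fingers": 0},{"dp": [0.0068,0.03,0],"spin": 0,"fingers": 0},{"dp": [0.0068,0.03,0],"spin": 0,"fingers": 0}]'

```text
t: 23.78
position: [489.3, -150.2, 97.3]
ee_rot: [0.097, 0.995, -0.0, 0.0]
ft_force: [-0.3, -0.5, -1.9]
width: 45.5
gripper_force: 62.4
```

Call:
carry_out --increments '[{"dp": [0.0068,0.03,0],"spin": 0,"fingers": 0},{"dp": [0.0068,0.03,0],"spin": 0,"fingers": 0},{"dp": [0.0068,0.03,0],"spin": 0,"fingers": 0},{"dp": [0.0068,0.03,0],"spin": 0,"fingers": 0},{"dp": [0.0068,0.03,0],"spin": 0,"fingers": 0}]'

```text
t: 24.4
position: [485.0, 3.6, 97.3]
ee_rot: [0.097, 0.995, -0.0, 0.0]
ft_force: [0.1, 0.2, -2.2]
width: 45.2
gripper_force: 62.4
```

```bash
python3 wl.py w9 8,14 ;  python3 plan.py 486 3.8 -12 65.8 1
```

```text
8.0 [441   9  39  54 225] 11.0 (array([385.3, 102.6]), array([35.3, 10.5]), 28.5)
8.0 [  40   73   86   89 2469] 11.0 (array([ 384.6, -121.4]), array([50. , 50.5]), 38.5)
8.0 [619 165  21  89 828] 9.2 (array([507.6, 202.7]), array([58.9, 12.9]), 0.5)
8.0 [ 256  170  134  101 2759] 9.3 (array([474.5,   6.7]), array([86.9, 65.7]), 77.6)
now [484.6   6.6  97.2] yaw 79.0 tilt z [ 0.     0.003 -1.   ] t 24.45 q [-0.14 -0.21  2.03  0.    1.32 -1.52]
spin/row 0.2296
-0.0019 -0.0025 0.1092
```

Call:
carry_out --increments '[{"dp": [-0.002,0,0.025],"spin": 0.115,"fingers": 0},{"dp": [0,0,0.035],"spin": 0.115,"fingers": 0},{"dp": [0,0,0.02],"spin": 0,"fingers": 0},{"dp": [0,0,0.005],"spin": 0,"fingers": 0},{"dp": [0,0,0],"spin": 0,"fingers": 0}]'

```text
t: 25.08
position: [487.3, 2.1, 12.4]
ee_rot: [0.211, 0.978, 0.0, 0.0]
ft_force: [-0.3, -0.5, -1.1]
width: 45.3
gripper_force: 62.5
```

```bash
python3 plan.py 487 4 -11.5 65.8 1
```

```text
now [487.3   2.1  12.4] yaw 65.7 tilt z [ 0. -0. -1.] t 25.075 q [-0.15 -0.08  2.08 -0.    1.15 -1.29]
spin/row -0.0025
0.0011 0.0016 0.0239
```

Call:
carry_out --increments '[{"dp": [0.001,0.0015,0.008],"spin": 0,"fingers": 0},{"dp": [0,0,0.007],"spin": 0,"fingers": 0},{"dp": [0,0,0.004],"spin": 0,"fingers": 0},{"dp": [0,0,0.003],"spin": 0,"fingers": 0},{"dp": [0,0,0.001],"spin": 0,"fingers": 0}]'

```text
t: 25.7
position: [486.6, 4.0, -11.4]
ee_rot: [0.211, 0.978, -0.0, -0.0]
ft_force: [0.1, 0.1, -1.2]
width: 45.5
gripper_force: 62.5
```

Call:
carry_out --increments '[{"dp": [0,0,0.0008],"spin": 0,"fingers": 0},{"dp": [0,0,0.0008],"spin": 0,"fingers": 0},{"dp": [0,0,0],"spin": 0,"fingers": 0},{"dp": [0,0,0],"spin": 0,"fingers": 0},{"dp": [0,0,0],"spin": 0,"fingers": 0}]'

```text
t: 26.32
position: [486.7, 4.0, -11.5]
ee_rot: [0.211, 0.978, -0.0, -0.001]
ft_force: [-5.7, 0.9, 7.7]
width: 45.4
gripper_force: 63.9
```

Call:
carry_out --increments '[{"dp": [0,0,-0.0005],"spin": 0,"fingers": 0.65},{"dp": [0,0,0],"spin": 0,"fingers": 0.8},{"dp": [0,0,0],"spin": 0,"fingers": 1},{"dp": [0,0,-0.02],"spin": 0,"fingers": 1},{"dp": [0,0,-0.04],"spin": 0,"fingers": 1}]'

```text
t: 26.95
position: [484.7, 4.2, 46.2]
ee_rot: [0.211, 0.978, -0.0, -0.002]
ft_force: [0.9, -0.2, 0.5]
width: 85.3
gripper_force: 0.0
```

Call:
carry_out --increments '[{"dp": [0,0,-0.04],"spin": 0,"fingers": 1},{"dp": [0,0,-0.04],"spin": 0,"fingers": 1},{"dp": [0,0,0],"spin": 0,"fingers": 1},{"dp": [0,0,0],"spin": 0,"fingers": 1},{"dp": [0,0,0],"spin": 0,"fingers": 1}]'

```text
t: 27.58
position: [485.5, 4.1, 125.7]
ee_rot: [0.211, 0.978, -0.0, -0.002]
ft_force: [-0.8, 0.8, -1.2]
width: 85.1
gripper_force: 0.0
```

```bash
python3 wl.py w10 44,58 8,14 ;  python3 plan.py 452.3 -305.3 130 93.1 10
```

```text
44.0 [ 391    0   71   27 1119] 49.1 (array([390.7, 110.4]), array([38.5, 12.7]), 64.8)
44.0 [ 282  202   75   84 4739] 53.3 (array([486.1,   3. ]), array([46. , 52.2]), 66.0)
44.0 [256 422  56  18 455] 48.6 (array([605.6, -79.1]), array([40.9, 11.8]), 57.9)
8.0 [ 591    0   49  180 2342] 9.2 (array([480.8, 217.3]), array([ 27.2, 116.1]), 82.9)
8.0 [  56  134   74   74 1810] 11.0 (array([ 384.6, -121.1]), array([49.4, 49.2]), 69.1)
8.0 [ 265  164  113  125 2723] 9.4 (array([486.6,   3.9]), array([91.3, 80.3]), 36.0)
8.0 [509 329  70  66 955] 9.4 (array([666.4, 119.3]), array([44.2, 63.4]), 85.2)
8.0 [ 235  372  103   69 1544] 9.5 (array([612. , -83.3]), array([84.8, 63.6]), 61.8)
8.0 [256 392  59  26 244] 10.7 (array([608.4, -82.6]), array([48. , 19.5]), 62.0)
now [485.6   4.1 125.8] yaw 65.7 tilt z [-0.003  0.    -1.   ] t 27.625 q [-0.14 -0.23  2.   -0.    1.38 -1.29]
spin/row -0.0479
-0.0097 -0.0296 -0.0004
-0.0083 -0.03 -0.0004
-0.0068 -0.0304 -0.0004
-0.0054 -0.0307 -0.0004
-0.0039 -0.0309 -0.0004
-0.0024 -0.031 -0.0004
-0.0009 -0.0311 -0.0004
0.0005 -0.0311 -0.0004
0.002 -0.0311 -0.0004
0.0035 -0.0309 -0.0004
```

The jar is seated. Now the case.

Call:
carry_out --increments '[{"dp": [-0.0097,-0.0296,0],"spin": -0.048,"fingers": 1},{"dp": [-0.0083,-0.03,0],"spin": -0.048,"fingers": 1},{"dp": [-0.0068,-0.0304,0],"spin": -0.048,"fingers": 1},{"dp": [-0.0054,-0.0307,0],"spin": -0.048,"fingers": 1},{"dp": [-0.004,-0.031,0],"spin": -0.048,"fingers": 1}]'

```text
t: 28.25
position: [469.2, -151.7, 126.4]
ee_rot: [0.091, 0.996, 0.0, -0.001]
ft_force: [0.5, 0.6, 0.6]
width: 85.4
gripper_force: 0.0
```

Call:
carry_out --increments '[{"dp": [-0.0025,-0.031,0],"spin": -0.048,"fingers": 1},{"dp": [-0.001,-0.031,0],"spin": -0.048,"fingers": 1},{"dp": [0.0005,-0.031,0],"spin": -0.048,"fingers": 1},{"dp": [0.002,-0.031,0],"spin": -0.048,"fingers": 1},{"dp": [0.0035,-0.031,0.02],"spin": -0.048,"fingers": 1}]'

```text
t: 28.88
position: [454.3, -307.2, 108.1]
ee_rot: [-0.028, 1.0, -0.001, 0.001]
ft_force: [0.7, 0.2, -0.7]
width: 85.6
gripper_force: 0.0
```

Call:
carry_out --increments '[{"dp": [0,0,0.02],"spin": 0,"fingers": 1},{"dp": [0,0,0.02],"spin": 0,"fingers": 1},{"dp": [0,0,0],"spin": 0,"fingers": 1},{"dp": [0,0,0],"spin": 0,"fingers": 1},{"dp": [0,0,0],"spin": 0,"fingers": 1}]'

```text
t: 29.5
position: [454.6, -305.7, 68.9]
ee_rot: [-0.028, 1.0, -0.001, 0.001]
ft_force: [0.4, -0.0, 0.0]
width: 85.3
gripper_force: 0.0
```

```bash
python3 wl.py w11 35,46;  python3 plan.py 452.3 -305.6 -15 93.1 1
```

```text
35.0 [  259   112   126   275 31406] 38.4 (array([ 452.6, -305.7]), array([149.6,  60.2]), 3.1)
35.0 [   0  323   48   75 1206] 40.0 (array([ 518.3, -462.6]), array([50. , 18.6]), 23.3)
now [ 454.6 -305.7   68.9] yaw 93.2 tilt z [ 0.002 -0.001 -1.   ] t 29.55 q [-0.73 -0.02  1.91  0.    1.25 -2.35]
spin/row 0.0017
0.0023 0.0003 0.0839
```

Call:
carry_out --increments '[{"dp": [0.002,0,0.03],"spin": 0,"fingers": 1},{"dp": [0,0,0.03],"spin": 0,"fingers": 1},{"dp": [0,0,0.02],"spin": 0,"fingers": 1},{"dp": [0,0,0.011],"spin": 0,"fingers": 1},{"dp": [0,0,0],"spin": 0,"fingers": 1}]'

```text
t: 30.18
position: [451.7, -305.5, -23.6]
ee_rot: [-0.028, 1.0, 0.0, -0.0]
ft_force: [-0.4, -0.2, 0.4]
width: 85.4
gripper_force: 0.0
```

Call:
carry_out --increments '[{"dp": [0,0,0],"spin": 0,"fingers": 0.8},{"dp": [0,0,0],"spin": 0,"fingers": 0.65},{"dp": [0,0,0],"spin": 0,"fingers": 0.3},{"dp": [0,0,0],"spin": 0,"fingers": 0},{"dp": [0,0,0],"spin": 0,"fingers": 0}]'

```text
t: 30.8
position: [452.9, -306.4, -21.7]
ee_rot: [-0.028, 1.0, -0.001, 0.001]
ft_force: [-0.2, -0.4, 5.4]
width: 59.2
gripper_force: 68.3
```

Call:
carry_out --increments '[{"dp": [0,0,-0.005],"spin": 0,"fingers": 0},{"dp": [0,0,-0.01],"spin": 0,"fingers": 0},{"dp": [0,0,-0.02],"spin": 0,"fingers": 0},{"dp": [0,0,-0.02],"spin": 0,"fingers": 0},{"dp": [0,0,-0.02],"spin": 0,"fingers": 0}]'

```text
t: 31.42
position: [452.2, -306.0, 53.9]
ee_rot: [-0.028, 1.0, -0.001, 0.001]
ft_force: [-0.3, -0.1, -3.8]
width: 58.7
gripper_force: 67.2
```

Call:
carry_out --increments '[{"dp": [0,0,-0.03],"spin": 0,"fingers": 0},{"dp": [0,0,-0.02],"spin": 0,"fingers": 0},{"dp": [0,0,-0.01],"spin": 0,"fingers": 0},{"dp": [0,0,0],"spin": 0,"fingers": 0},{"dp": [0,0,0],"spin": 0,"fingers": 0}]'

```text
t: 32.05
position: [451.1, -305.0, 110.3]
ee_rot: [-0.028, 1.0, 0.001, -0.001]
ft_force: [0.8, -0.0, -3.7]
width: 59.4
gripper_force: 67.4
```

```bash
python3 plan.py 495 -20 112 93.1 6|head -3;  python3 wl.py w12 100,200
```

```text
now [ 451.1 -305.   110.3] yaw 93.2 tilt z [-0.002  0.002 -1.   ] t 32.05 q [-0.73 -0.07  1.88 -0.    1.33 -2.36]
spin/row 0.0002
-0.0099 0.047 -0.0003
100.0 [   59   104   520   345 78020] 170.5 (array([ 429.7, -307.8]), array([109.3, 123.6]), 3.6)
```

View pics/w12.png

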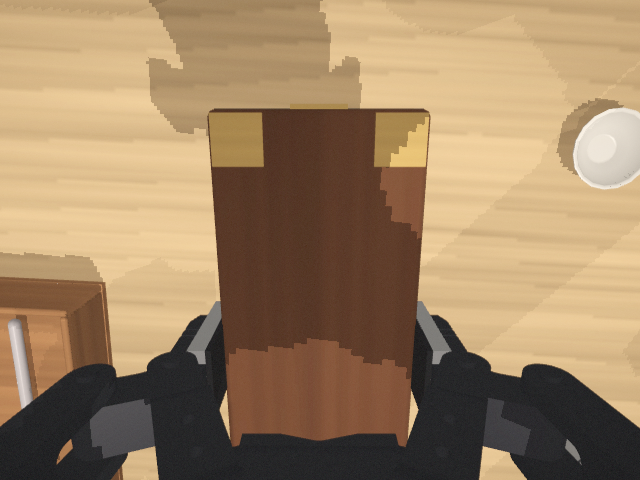

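The case is held level at mid-length. I'll carry it to its stand.

```bash
python3 plan.py 452 263 112 78.9 15
```

```text
now [ 451.1 -305.   110.2] yaw 93.2 tilt z [-0.002  0.002 -1.   ] t 32.1 q [-0.73 -0.07  1.88  0.    1.33 -2.36]
spin/row 0.0166
-0.0021 0.0378 -0.0001
-0.0015 0.0378 -0.0001
-0.0009 0.0379 -0.0001
-0.0003 0.0379 -0.0001
0.0004 0.0379 -0.0001
0.001 0.0379 -0.0001
0.0016 0.0378 -0.0001
0.0022 0.0378 -0.0001
0.0029 0.0378 -0.0001
0.0035 0.0377 -0.0001
0.0041 0.0376 -0.0001
0.0047 0.0376 -0.0001
0.0054 0.0375 -0.0001
0.006 0.0374 -0.0001
0.0066 0.0373 -0.0001
```

Call:
carry_out --increments '[{"dp": [-0.002,0.038,0],"spin": 0.0166,"fingers": 0},{"dp": [-0.0015,0.038,0],"spin": 0.0166,"fingers": 0},{"dp": [-0.001,0.038,0],"spin": 0.0166,"fingers": 0},{"dp": [0,0.038,0],"spin": 0.0166,"fingers": 0},{"dp": [0,0.038,0],"spin": 0.0166,"fingers": 0}]'

```text
t: 32.72
position: [451.3, -114.1, 110.5]
ee_rot: [0.014, 1.0, 0.0, -0.001]
ft_force: [-0.2, 0.3, -4.4]
width: 58.8
gripper_force: 67.4
```

Call:
carry_out --increments '[{"dp": [0.001,0.038,0],"spin": 0.0166,"fingers": 0},{"dp": [0.0015,0.038,0],"spin": 0.0166,"fingers": 0},{"dp": [0.002,0.038,0],"spin": 0.0166,"fingers": 0},{"dp": [0.003,0.038,0],"spin": 0.0166,"fingers": 0},{"dp": [0.0035,0.0375,0],"spin": 0.0166,"fingers": 0}]'

```text
t: 33.35
position: [451.9, 75.6, 110.7]
ee_rot: [0.056, 0.998, -0.0, -0.001]
ft_force: [-0.3, -0.5, -3.8]
width: 58.4
gripper_force: 67.4
```

Call:
carry_out --increments '[{"dp": [0.004,0.0375,0],"spin": 0.0166,"fingers": 0},{"dp": [0.005,0.0375,0],"spin": 0.0166,"fingers": 0},{"dp": [0.0055,0.0375,0],"spin": 0.0166,"fingers": 0},{"dp": [0.006,0.037,0],"spin": 0.0166,"fingers": 0},{"dp": [0.0066,0.037,0],"spin": 0.0166,"fingers": 0}]'

```text
t: 33.98
position: [451.9, 263.8, 110.5]
ee_rot: [0.097, 0.995, -0.0, -0.001]
ft_force: [0.2, -0.0, -2.9]
width: 58.7
gripper_force: 67.4
```

Call:
carry_out --increments '[{"dp": [0,0,0.02],"spin": 0,"fingers": 0},{"dp": [0,0,0.02],"spin": 0,"fingers": 0},{"dp": [0,0,0.01],"spin": 0,"fingers": 0},{"dp": [0,0,0],"spin": 0,"fingers": 0},{"dp": [0,0,0],"spin": 0,"fingers": 0}]'

```text
t: 34.6
position: [453.2, 262.7, 62.3]
ee_rot: [0.097, 0.995, 0.0, 0.0]
ft_force: [0.9, 0.6, -3.9]
width: 59.1
gripper_force: 67.4
```

```bash
python3 plan.py 452 263.5 -16.7 78.9 1; python3 wl.py w13 8,14 115,200
python3 - <<'E'
from workcell import r
from h import *
im,d=r.get_image('top');c=r.get_calibration('top');P=cloud(d,c);Z=P[...,2]
m=np.zeros(Z.shape,np.uint8);m[230:350,170:260]=((Z>100)&(Z<135)&(im.max(2)<255))[230:350,170:260]
q=P[m>0];print(len(q),rect(q[:,:2]) if len(q) else '')
E
```

```text
now [453.2 262.7  62.3] yaw 78.9 tilt z [ 0.001  0.    -1.   ] t 34.6 q [ 0.38 -0.07  1.97 -0.    1.24 -0.99]
spin/row -0.0005
0.0013 0.0006 0.079
8.0 [ 228   75  191   33 3162] 9.3 (array([367.7, 280.6]), array([98.2, 15.7]), 78.9)
8.0 [ 20 133  53  75 490] 11.1 (array([377.6, 130. ]), array([40.3, 16.1]), 0.7)
115.0 [     0    104    640    376 122029] 123.2 (array([432. , 265.8]), array([128.4, 109.3]), 78.7)
730 (array([452.6, 258.8]), array([ 65.2, 151.5]), 78.6)
```

View pics/w13.png

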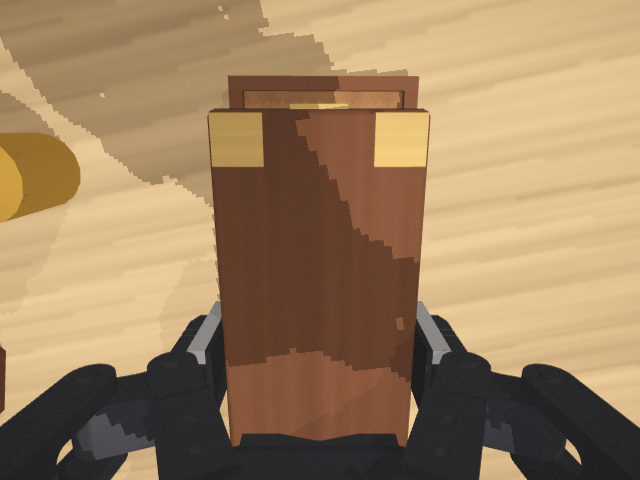

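The stand rim lies square to the case, giving a stand centre of (452.2,264.0). I'll lower the case with a 1 mm correction.

Call:
carry_out --increments '[{"dp": [0.001,0.001,0.025],"spin": 0,"fingers": 0},{"dp": [0,0,0.025],"spin": 0,"fingers": 0},{"dp": [0,0,0.012],"spin": 0,"fingers": 0},{"dp": [0,0,0.006],"spin": 0,"fingers": 0},{"dp": [0,0,0.003],"spin": 0,"fingers": 0}]'

```text
t: 35.33
position: [452.5, 264.3, -8.7]
ee_rot: [0.097, 0.995, 0.0, 0.001]
ft_force: [-0.6, -0.8, -2.9]
width: 59.0
gripper_force: 67.4
```

Call:
carry_out --increments '[{"dp": [0,0,0.003],"spin": 0,"fingers": 0},{"dp": [0,0,0.002],"spin": 0,"fingers": 0},{"dp": [0,0,0.001],"spin": 0,"fingers": 0},{"dp": [0,0,0],"spin": 0,"fingers": 0},{"dp": [0,0,0],"spin": 0,"fingers": 0}]'

```text
t: 35.95
position: [452.0, 264.1, -15.2]
ee_rot: [0.097, 0.995, 0.0, 0.0]
ft_force: [-0.3, 0.3, -3.7]
width: 58.8
gripper_force: 67.4
```

Call:
carry_out --increments '[{"dp": [0,0,0.001],"spin": 0,"fingers": 0},{"dp": [0,0,0.001],"spin": 0,"fingers": 0},{"dp": [0,0,0.0005],"spin": 0,"fingers": 0},{"dp": [0,0,0],"spin": 0,"fingers": 0},{"dp": [0,0,0],"spin": 0,"fingers": 0}]'

```text
t: 36.58
position: [452.0, 264.1, -16.7]
ee_rot: [0.097, 0.995, -0.0, -0.0]
ft_force: [-5.5, -2.1, 6.3]
width: 58.9
gripper_force: 68.6
```

Call:
carry_out --increments '[{"dp": [0,0,-0.0005],"spin": 0,"fingers": 0.78},{"dp": [0,0,0],"spin": 0,"fingers": 0.9},{"dp": [0,0,0],"spin": 0,"fingers": 1},{"dp": [0,0,-0.015],"spin": 0,"fingers": 1},{"dp": [0,0,-0.03],"spin": 0,"fingers": 1}]'

```text
t: 37.2
position: [450.8, 263.6, 27.6]
ee_rot: [0.097, 0.995, -0.001, -0.001]
ft_force: [0.8, 0.5, 0.1]
width: 85.5
gripper_force: 0.0
```

Call:
carry_out --increments '[{"dp": [0,0,-0.05],"spin": 0,"fingers": 1},{"dp": [0,0,-0.05],"spin": 0,"fingers": 1},{"dp": [0,0,-0.05],"spin": 0,"fingers": 1},{"dp": [0,0,-0.02],"spin": 0,"fingers": 1},{"dp": [0,0,0],"spin": 0,"fingers": 1}]'

```text
t: 37.83
position: [452.7, 264.4, 199.5]
ee_rot: [0.097, 0.995, 0.001, 0.002]
ft_force: [-0.3, 0.2, -0.6]
width: 85.0
gripper_force: 0.0
```

```bash
python3 wl.py w14 39,48 8,14
python3 - <<'E'
from workcell import r
from h import *
im,d=r.get_image('scene');cv2.imwrite('pics/send.png',im[:,:,::-1])
c=r.get_calibration('scene');P=cloud(d,c)
im,d=r.get_image('top');c=r.get_calibration('top');Q=cloud(d,c);Z=Q[...,2]
for n,(y0,y1,x0,x1) in dict(sq=(180,225,250,296),rnd=(198,245,328,375),hex=(250,300,290,340),blue=(145,180,290,322),ochre=(308,338,252,284)).items():
    q=Q[y0:y1,x0:x1].reshape(-1,3);q=q[q[:,2]>30];print(n,np.round(np.median(q[:,2]),1),rect(q[:,:2]),q.max(0).round(),q.min(0).round())
E
```

```text
39.0 [  279   117    78   183 13263] 43.3 (array([451.7, 262.9]), array([ 60.1, 151.2]), 78.9)
39.0 [ 97 131  49  55 402] 45.9 (array([376.6, 125.1]), array([41.4, 25.7]), 7.5)
39.0 [  4 280  59  50 447] 43.7 (array([479.2,  12.6]), array([54. , 25.6]), 35.9)
39.0 [620 357  20  33 369] 41.2 (array([654.9, 516.6]), array([33.7, 16.5]), 0.2)
39.0 [196 439  24  18 214] 44.7 (array([656.8, 112.8]), array([21.2, 13.2]), 83.6)
8.0 [ 261   96  118  209 4496] 9.4 (array([452.8, 263.6]), array([ 98.1, 188.2]), 78.6)
8.0 [570 244  70 150 744] 10.9 (array([614.4, 503.8]), array([ 18.5, 161.1]), 66.6)
8.0 [  14  248   89   89 1463] 9.5 (array([485.9,  10.3]), array([80.6, 81.5]), 6.4)
8.0 [ 38 268  45  46 230] 10.9 (array([481.5,  16.7]), array([49. , 21.3]), 25.4)
8.0 [174 403  71  38 685] 9.5 (array([656.6, 107.9]), array([68.6, 45.5]), 84.6)
sq 49.0 (array([574. ,  62.8]), array([250.1,  44.7]), 24.2) [ 686.  122. 1348.] [469.  -9.  31.]
rnd 54.8 (array([553. , -64.9]), array([ 49.2, 195.9]), 70.3) [ 646.   -9. 1348.] [ 469. -112.   31.]
hex 55.0 (array([486.4,   3.1]), array([49.7, 44.8]), 88.9) [ 509.   28. 1348.] [464. -22.  39.]
blue 73.2 (array([625.1,  -2.4]), array([309.8,  40.5]), 9.8) [ 777.   42. 1348.] [469.  -9.  30.]
ochre 73.8 (array([378.4, 114.7]), array([39.9, 38. ]), 43.4) [398. 137.  81.] [358.  96.  30.]
```

View pics/send.png

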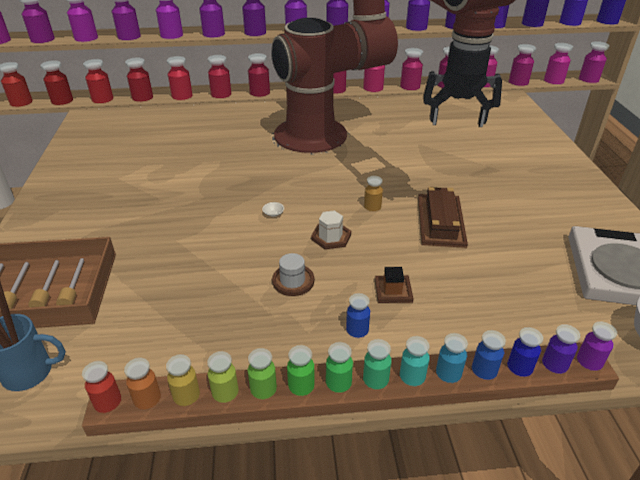

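All four containers sit in their recesses: case (441,215), hex jar (331,228), tin (292,272), bottle (394,282). The pigment jars at (373,195) and (358,315) have not moved, and the robot is clear.

```bash
python3 -c "
from workcell import r
print(r.close_job())"
```

```text
the job is handed in; nothing more can be done
None
```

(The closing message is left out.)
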